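Weight the rocking arm into line and thread the hinge pin

ROBOT

A 6-joint arm with a two-finger parallel gripper is mounted at the origin on a cart in front of the work surface, level with it; the furniture and walls round the work are solid. World frame = base frame: x ahead of the robot, y to its left, z up, the work surface at z = 0. Lengths are in mm, angles in rad, forces in N, time in s.
With the tool pointing down it reaches from about 350 to 975 mm from the base axis. Payload 7.1 kg.
Tool frame: the origin (TCP) lies midway between the tips of the shut fingers; the grasp point (between the pads) lies 19 mm behind it; z points along the fingers, y is the line along which they close (so a half turn about z gives the same grasp; the last joint's range is limited). The gripper opens to 88 mm and grips with 3 to 60 N. Pads are 20 mm wide; open, the fingers measure 115 mm over their backs; the gripper's body (75 mm by 178 mm) begins 61 mm behind the grasp point.
Start: joints at [-1.26, 0.423, 1.63, -0, 1.089, -0.019], TCP at [202.426, -591.294, 222.675] pointing down, gripper open.
Joint ranges: [-3, 3], [-0.9, 2.11], [0.09, 2.58], [-1.31, 4.45], [0.11, 2.69], [-2.54, 2.54]. Speed limits (rad/s): [2.39, 2.39, 3.01, 3.14, 3.14, 3.14].

INTERFACE

Orientations are given as a rotation vector (axis times angle).
In Python, from workcell import ctrl gives the robot as it stands. The module is installed in compiled form; this text tells all that it offers.
- The arm moves only by the tool servo_tool, never from a script. Its argument "increments" is a list of rows, each a list of 7 numbers: the shift along the world's x, y, z in cm, then the turn, a rotation vector about the world's x, y, z in degrees, then the opening, from -1 (shut) to 1 (fully open). A call has 1 to 20 rows; each row is the pose to reach, as a shift and turn from the pose commanded when the call began; what a row does not reach only later rows make up. A row lasts 1/12 s, in which the tool goes at most 41.7 mm and 7.16 degrees, less where a joint would pass 70% of its speed; a pose out of reach is approached as far as the arm can. A call with a gripper value outside its range is refused whole. The fingers move at their own pace and stop on an object; the grip force is fixed at half the most. Time passes only in rows, so rows that repeat a pose let the fingers close. It gives the time, the measured TCP pose, the force, the opening and the grip force at its end, in the units of the state.
- ctrl.get_obs(): the state, without advancing time (a new reading comes with each control period).
- ctrl.get_image(name): name is "scene" or "top"; returns a dict with "image" (480x640x3 uint8, red, green, blue), "fx", "fy", "cx", "cy" (pixels), "k1" (the pictures are not rectified: a ray, as slopes to the right and down, at radius r is drawn at 1 + k1 r^2 times it, then the intrinsics apply), "extrinsics" (4x4, takes a point from camera to world coordinates). Camera axes: x right, y up, looking along -z (the intrinsics and any distortion apply to the point x, -y, -z); pixel columns grow to the right and rows downward; lengths in mm; the calibration is good to about 2 mm. A picture is of the moment at which its call begins. There is no depth.
- ctrl.close_job(): hands the job in; it is judged then, once.
The state is a dict: "t": time; "qpos": joint angles; "qvel": joint speeds; "joint_torque": joint torques, N m; "ee_pos": TCP position; "orientation": TCP orientation; "ft_force": force on the tool from outside, world axes, zero at the start; "moment": the same for the moment, N m; "width": finger opening in mm; "grasp_force": force on a finger pad.
Only numpy, scipy, OpenCV 4.12 (cv2) and the standard library are available. Lean on these libraries where they do the work, as an engineer would, in place of code of your own. Each camera call takes 0.05 s, during which the arm holds its last target. There are 200 camera calls.

TASK

Hang the iron weight by its handle loop on the upturned hook of the bracket's rocking arm and let go of it, so that the arm swings down to its stop and its lower bushing comes into line under the fixed upper bushing. Then take the steel pin out of its wooden block and thread it down from above through the upper bushing and then the lower one until the groove near its foot is plainly clear below the lower bushing (ready for its retaining clip), and finish while still holding the pin there, upright and at rest, its head clear above the upper bushing and its foot clear of the base. The weight stays hanging; leave the little wooden-handled screwdriver, the small white carton and the transformer where they lie.

Things in the scene. Friction and masses are not known exactly. Their poses are not given: they have to be found in the camera images.
- bracket: Fixed grey bench bracket on a base plate 150 x 150 x 12 mm. Origin on the bench below the upper bushing's axis; z up, x away from the robot at yaw 0, y left, towards the hook. A side post (y -65 to -51 mm, 150 mm high) carries the upper bushing; a pedestal behind (x 45 to 59, 168 mm high) carries the rocking arm's pivot at x 35, z 150 mm, its axis along x.
- upper_mouth (a point): Centre of the upper bushing's top face: a fixed brass block 44 x 44 x 22 mm, its top 150 mm above the bench, with a vertical through hole of 16 mm diameter, its mouth countersunk 5 mm wider all round. Axes as the bracket.
- lower_mouth (a point): Centre of the top of the lower bushing: brass block 40 x 40 x 20 mm (underside 20 mm below) on the rocking arm, 16 mm through hole, mouth countersunk 5 mm wider all round. With the arm at its stop it lies exactly under the upper bushing, top 90 mm above the bench (60 mm below the upper top); with the arm up it stands about 11 mm to +y of that, tilted.
- hook_seat (a point): Where the weight hangs: on the centre line of the arm's round bar (10 mm), which runs along the bracket's +y. At bracket x 35, y 143, z 150 mm at the stop; 25 mm higher with the arm up. A collar (22 mm dia) ends 18 mm inward (-y); the tip bends up from 17 mm outward to a top 20 mm above the bar's centre line, 40 mm outward. The handle may lie anywhere between.
- rocker (a joint): Angle of the rocking arm: -0.18 rad with the hook up (a spring in the hub holds it there), 0 with the hook down, the arm level, against its stop and the bushings in line. The weight alone brings it to 0 and keeps it there; the spring needs about 1 N at the hook.
- weight_tab (a point): Centre of the black finger tab on the weight, 126 mm above its underside: 20 mm (weight's x) by 16 mm (y), 36 mm high. Weight about 0.45 kg, loose on the bench: round iron body 68 mm dia, 40 mm high, z up; over it a handle loop in its x-z plane, inner opening 44 mm wide, 60 mm high (40 to 100 mm above the underside). Same either way round.
- weight_bar (a point): Centre of the loop's top crossbar (60 mm along the weight's x, 8 x 8 mm in section), 104 mm above the weight's underside, 22 mm below the tab's centre. Hung up, this bar lies across the hook's bar, its centre 9 mm above the hook bar's centre line.
- pin_block: Fixed wooden block 70 x 70 x 50 mm, origin centre of its underside; in the middle of its top a hole 40 mm deep in which the pin stands upright.
- pin_head (a point): Centre of the pin's round head (20 mm diameter, 30 mm high); pin's z axis runs up along it. Below the head the steel shank is 12 mm in diameter and 140 mm long, so the foot's end is 155 mm below this point. Weight 90 g. In its block this point is 165 mm above the bench.
- pin_tip (a point): Centre of the foot end of the pin, which is tapered over the last 6 mm; the clip groove (3 mm wide) is 15 mm above it.
- trimmer: Bystander: little screwdriver with a wooden handle, 128 mm long, 11 mm thick, lying on the bench.
- carton: Bystander: small white carton 45 x 65 x 20 mm.
- transformer: Bystander: small grey transformer, 47 x 54 x 45 mm.
Things that resemble listed ones, but are neither listed nor needed, are in the scene too. Of the things that look like the part that bears weight_tab, the largest one is meant.

How it is judged (in metres and radians):
On the way, in this order (a step that is already met when the one before it is completed fails the run):
1. the weight hangs by its loop on the hook, let go, and the arm is down at its stop (distance between weight_bar and hook_seat below 0.03 m and value of joint rocker above -0.02 rad and contact force between weight and bracket above 1 N and contact force between the fingers and weight below 0.1 N), for 0.3 s.
2. the pin's foot has come down through the upper bushing (z of pin_tip in the frame of upper_mouth below -0.022 m and horizontal distance between pin_tip and upper_mouth below 0.014 m and angle between pin_tip's own z axis and vertical below 0.15 rad), for 0.1 s.
At the end, for the whole second after the job is handed in: Weight hanging untouched on the hook, arm within 0.02 rad of its stop; pin gripped, still, upright within 0.08 rad, through both bushings: foot 18 mm or more below the lower bushing and 3 mm or more above the base, head 3 mm or more above the upper bushing (all of step 1 and z of pin_tip in the frame of lower_mouth below -0.038 m and height (world z) of pin_tip above 0.015 m and horizontal distance between pin_tip and lower_mouth below 0.008 m and z of pin_head in the frame of upper_mouth above 0.018 m and horizontal distance between pin_head and upper_mouth below 0.01 m and angle between pin_tip's own z axis and vertical below 0.08 rad and contact force between the fingers and pin above 2 N and linear speed of pin below 0.02 m/s); the arm keeps its last pose, push and grip.
It fails at once if a bystander (small screwdriver, carton or transformer) is moved by more than 20 mm (distance of any of trimmer, carton, transformer from where it was at the start of the episode above 0.02 m).
It also fails if it takes over 67 s, if anything falls off the work surface, if the arm or the gripper's body presses on something with over 40 N, if the wrist force passes 120 N, or if a joint passes its speed limit or range.

## Working session

There is one attempt and no reset: what is moved stays moved. The work goes in short steps, Python scripts to look and compute and a tool call to move; the robot and the scene stay as the last step left them, time stands still between calls to the robot, and variables do not carry over. Pictures are saved under pics/ and viewed, at most 10 in all, crops included, and the job is handed in when it is done.

Besides the shell and the picture viewer there is one more tool, called as name(argument=value, ...), one argument or row to a line, values as JSON. servo_tool: Moves the arm, as the interface text tells. Its arguments: {"type":"object","properties":{"increments":{"type":"array","items":{"type":"array","items":{"type":"number"}}}},"required":["increments"]}

```bash
mkdir -p pics; cat > h.py <<'E'
import numpy as np, cv2, json
from workcell import ctrl
def grab(n,tag):
    d=ctrl.get_image(n); im=cv2.cvtColor(np.array(d["image"]),cv2.COLOR_RGB2BGR)
    cv2.imwrite(f"pics/{tag}.png",im)
    np.savez(f"pics/{tag}.npz",im=im,**{k:np.array(d[k]) for k in("fx","fy","cx","cy","k1","extrinsics")})
    return load(tag)
def load(tag): return dict(np.load(f"pics/{tag}.npz"))
def ray(d,u,v):
    K=np.array([[d["fx"],0,d["cx"]],[0,d["fy"],d["cy"]],[0,0,1.]])
    x,y=cv2.undistortPoints(np.array([[[u,v]]],float),K,np.array([d["k1"],0,0,0.]))[0,0]
    T=d["extrinsics"]; r=T[:3,:3]@np.array([x,-y,-1]); return T[:3,3],r
def onz(d,u,v,z):
    o,r=ray(d,u,v); return o+r*(z-o[2])/r[2]
def proj(d,P):
    T=d["extrinsics"]; p=T[:3,:3].T@(np.array(P,float)-T[:3,3]); x,y=p[0]/-p[2],-p[1]/-p[2]
    s=1+d["k1"]*(x*x+y*y); return np.array([d["fx"]*x*s+d["cx"],d["fy"]*y*s+d["cy"]])
def tri(a,pa,b,pb):
    (o1,r1),(o2,r2)=ray(a,*pa),ray(b,*pb)
    s=np.linalg.lstsq(np.c_[r1,-r2],o2-o1,rcond=None)[0]
    p,q=o1+r1*s[0],o2+r2*s[1]; return (p+q)/2,np.linalg.norm(p-q)
E
python3 - <<'E'
from h import *
for n in("scene","top"):
    d=grab(n,n+"0"); print(n,d["fx"],d["k1"],d["extrinsics"].round(2).tolist())
print(ctrl.get_obs())
E
```

```text
scene 598.4334406892106 -0.15488308997381575 [[-0.69, 0.43, -0.58, -132.64], [-0.72, -0.41, 0.56, 624.42], [0.0, 0.8, 0.6, 815.44], [0.0, 0.0, 0.0, 1.0]]
top 510.5186143322764 -0.10562330502815218 [[0.02, 1.0, -0.09, 436.43], [-1.0, 0.02, -0.01, -22.37], [-0.01, 0.09, 1.0, 1060.8], [0.0, 0.0, 0.0, 1.0]]
{'t': 0.1, 'qpos': array([-1.25999396e+00,  4.23756673e-01,  1.63061918e+00, -4.96740907e-06,
        1.08859483e+00, -1.90114094e-02]), 'qvel': array([-4.60347288e-04, -1.66247439e-03, -7.47735496e-04,  9.58554993e-04,
       -6.89176482e-05,  1.18642664e-03]), 'joint_torque': array([-1.70308180e-03, -5.45614922e+01, -2.74324733e+01,  6.44608727e-02,
        1.88227231e-02, -1.65923160e-05]), 'ee_pos': array([ 202.27779393, -590.82515765,  221.98206528]), 'orientation': array([-3.09762782e+00, -5.15505233e-01,  3.21384588e-04]), 'ft_force': array([-0.6245908 , -0.01302282, -0.03785384]), 'moment': array([-0.02366371,  0.00225028,  0.04146045]), 'grasp_force': 0.0, 'width': 87.73184689988238}
```

View pics/scene0.png

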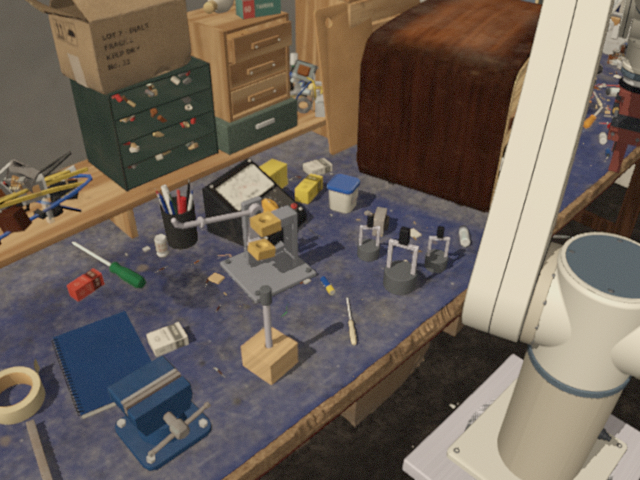

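View pics/top0.png

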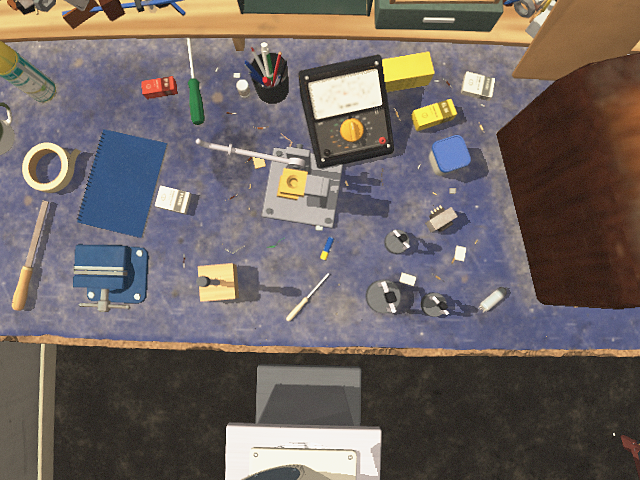

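The scene view shows the bracket (265,250), the pin in its block (267,335), and the screwdriver (350,320). Three weights stand at scene (401,270), (369,243) and (437,255), which are top (384,296), (398,240) and (436,304). The one at top (384,296) fits the description as the largest; I'll confirm it in an enlarged crop.

```bash
python3 - <<'E'
from h import *
a=load("top0")["im"];b=load("scene0")["im"]
c=lambda im,x,y,w,h:cv2.resize(im[y:y+h,x:x+w],(400,300),interpolation=cv2.INTER_CUBIC)
cv2.imwrite("pics/crop1.png",np.vstack([np.hstack([c(a,350,220,120,90),c(b,340,190,120,90)]),np.hstack([c(a,190,120,160,120),c(b,160,185,160,120)])]))
d=load("top0")
# size check of the weights' bodies at z=40, block
for n,(u,v) in dict(W1=(384,296),W2=(398,240),W3=(436,304)).items(): print(n,onz(d,u,v,40).round())
E
```

```text
W1 [ 424. -157.   40.]
W2 [ 536. -184.   40.]
W3 [ 409. -261.   40.]
```

View pics/crop1.png

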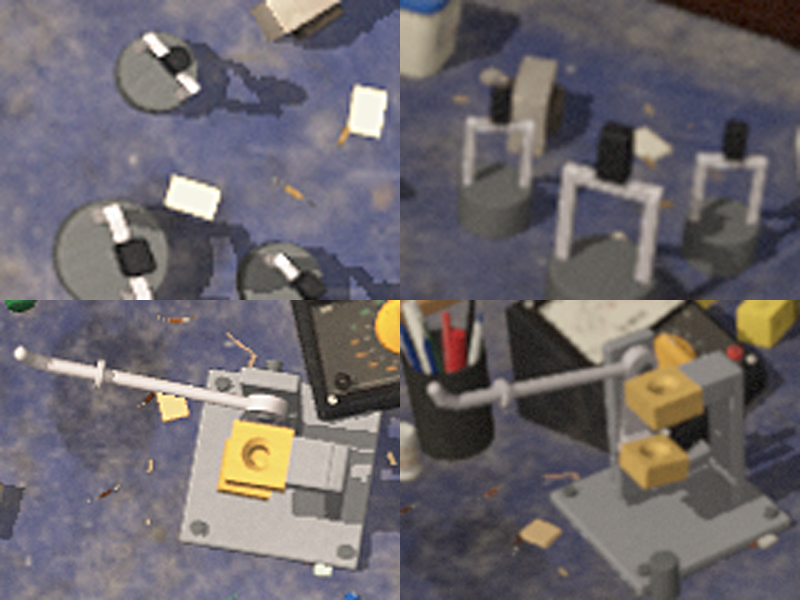

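The crop confirms the weight at top (384,296) as clearly the largest. It also shows the bushing mouth at about top (293,182) and scene (264,219), the collar at top (231,149), and the hook tip at top (199,141). Now I'll measure them.

```bash
python3 - <<'E'
from h import *
t,s=load("top0"),load("scene0")
def comps(d,mask,box,minA=8):
    x,y,w,h=box; m=np.zeros(mask.shape,np.uint8); m[y:y+h,x:x+w]=mask[y:y+h,x:x+w]
    n,l,st,c=cv2.connectedComponentsWithStats(m)
    return [(c[i].round(1).tolist(),st[i].tolist()) for i in range(1,n) if st[i,4]>=minA]
def hsv(d): return cv2.cvtColor(d["im"],cv2.COLOR_BGR2HSV)
ht,hs=hsv(t),hsv(s)
yel=lambda h:((h[...,0]>12)&(h[...,0]<32)&(h[...,1]>120)&(h[...,2]>150)).astype(np.uint8)
blk=lambda h:(h[...,2]<48).astype(np.uint8)
wh=lambda h:((h[...,1]<45)&(h[...,2]>150)).astype(np.uint8)
print("tab top",comps(t,blk(ht),(378,280,26,30))); print("tab scene",comps(s,blk(hs),(390,222,26,26)))
print("handle top",comps(t,wh(ht),(374,278,28,40)))
print("handle scene",comps(s,wh(hs),(380,230,45,60)))
print("bar top",comps(t,wh(ht),(190,130,100,40))); print("bar scene",comps(s,wh(hs),(165,195,100,40)))
print("yel top",comps(t,yel(ht),(270,160,50,50)))
print("yel scene",comps(s,yel(hs),(240,195,50,70)))
print("dark head scene",comps(s,(hs[...,2]<85).astype(np.uint8),(255,280,22,25)))
print("dark head top",comps(t,(ht[...,2]<85).astype(np.uint8),(195,270,40,25)))
for n,a,b in[("mouth",(293.2,182),(264,219)),("collar",(230.8,148.8),(201.2,221.8)),("tip",(198.8,141.2),(174.8,222.6)),("pinhead",(204,282),(265,296))]:
    p,e=tri(t,a,s,b); print(n,p.round(1),round(e,1))
big=lambda im,x,y,w,h:cv2.resize(im[y:y+h,x:x+w],(400,300),interpolation=cv2.INTER_CUBIC)
cv2.imwrite("pics/crop2.png",np.vstack([np.hstack([big(t["im"],360,275,60,45),big(s["im"],370,225,80,60)]),np.hstack([big(t["im"],190,255,60,45),big(s["im"],225,280,80,60)])]))
E
```

```text
tab top [([387.2, 293.2], [385, 292, 7, 4, 10]), ([389.3, 300.4], [386, 297, 10, 6, 15])]
tab scene [([404.0, 235.8], [399, 227, 11, 18, 144])]
handle top [([400.4, 279.2], [399, 278, 3, 4, 8]), ([383.3, 285.8], [377, 281, 12, 12, 80]), ([391.1, 307.8], [386, 303, 11, 10, 68])]
handle scene [([414.6, 233.1], [411, 230, 9, 8, 49]), ([402.2, 253.0], [387, 239, 31, 35, 273])]
bar top [([197.6, 140.7], [195, 138, 6, 6, 23]), ([257.3, 154.5], [204, 142, 86, 28, 675])]
bar scene [([167.5, 202.4], [165, 195, 7, 19, 53]), ([189.6, 202.1], [188, 195, 4, 15, 34]), ([238.7, 199.4], [223, 195, 36, 15, 248]), ([234.0, 213.2], [206, 204, 52, 17, 173]), ([195.3, 221.7], [184, 217, 20, 10, 80]), ([172.7, 220.1], [171, 218, 4, 5, 15])]
yel top [([291.9, 183.0], [277, 168, 31, 31, 669])]
yel scene [([264.3, 216.5], [250, 199, 30, 38, 522]), ([259.3, 247.3], [248, 239, 27, 21, 281])]
dark head scene [([269.4, 297.7], [265, 290, 12, 15, 92])]
dark head top [([207.5, 281.2], [205, 277, 6, 10, 31])]
mouth [628.9  26.2 150.2] 4.9
collar [682.  137.7 170.8] 1.6
tip [688.6 190.7 191.6] 0.4
pinhead [444.  178.5 163.1] 4.4
```

View pics/crop2.png

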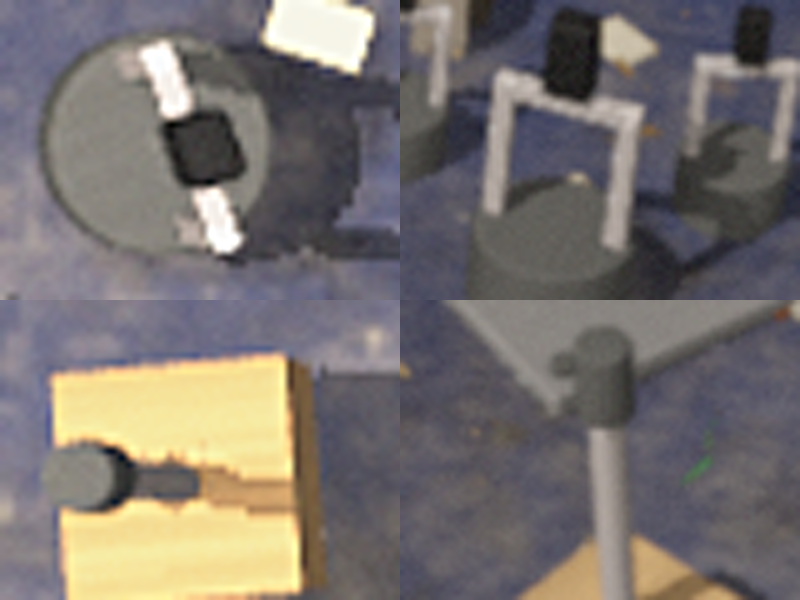

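Crop shows the big weight's tab at top (390.2,296.8), its crossbar ends at top (382.8,282.1) and (393.8,311.3), and the pin head's disc at top (202.3,280.8) and scene (265.6,286.6).

```bash
python3 - <<'E'
from h import *
t,s=load("top0"),load("scene0")
P=lambda n,p:print(n,np.round(p,1))
P("tabtop z144",onz(t,390.2,296.8,144)); P("tab tri",tri(t,(390.2,296.8),s,(405.6,227.6))[0])
a,b=onz(t,382.8,282.1,108),onz(t,393.8,311.3,108); P("bar ends",a);P("",b);print(np.linalg.norm(a-b),np.degrees(np.arctan2(*(a-b)[1::-1])))
P("scene bar ends",onz(s,389.6,240,108));P("",onz(s,417.6,246.6,108))
P("pin z180",onz(t,202.3,280.8,180)); P("pin tri",tri(t,(202.3,280.8),s,(265.6,286.6))[0]); P("pin scene z180",onz(s,265.6,286.6,180))
# block top corners from crop2 (z50)
for c in((52,72),(285,55),(303,290)): P("blk",onz(t,(c[0]+.5)/6.667-.5+190,(c[1]+.5)/6.667-.5+255,50))
# base plate corners from crop1 (z12), bushing top corners z150
C=lambda x,y:((x+.5)/2.5-.5+190,(y+.5)/2.5-.5+120)
cor=[onz(t,*C(*c),12) for c in((213,68),(182,240),(358,268))]
for c in cor:P("base",c)
P("centre of diag",(cor[0]+cor[2])/2); e=cor[0]-cor[1];print("yaw",np.degrees(np.arctan2(e[1],e[0])),np.linalg.norm(e),np.linalg.norm(cor[2]-cor[1]))
m=onz(t,*C(258,155),150);P("mouth z150 top",m);P("mouth scene",onz(s,263.6,218.6,150))
bt=[onz(t,*C(*c),150) for c in((232,120),(294,130),(285,190),(220,178))];P("bush centre",np.mean(bt,0))
e=bt[0]-bt[3];print("yaw b",np.degrees(np.arctan2(e[1],e[0])),np.linalg.norm(e))
for n,p in(("barA",onz(t,*C(240,101),158)),("collar",onz(t,*C(101,73),172)),("tip",onz(t,*C(21,53),195))):P(n,p)
E
```

```text
tabtop z144 [ 423.6 -154.1  144. ]
tab tri [ 423.3 -153.9  147.3]
bar ends [ 450.2 -145.1  108. ]
 [ 396.4 -166.3  108. ]
57.78653183474821 21.504062034927323
scene bar ends [ 450.8 -143.5  108. ]
 [ 398.4 -166.9  108. ]
pin z180 [444.3 176.2 180. ]
pin tri [445.  176.6 181.7]
pin scene z180 [447.6 176.  180. ]
blk [475.9 216.7  50. ]
blk [482.6 146.6  50. ]
blk [413.  138.9  50. ]
base [730.7  72.3  12. ]
base [583.6  93.6  12. ]
base [563.3 -53.   12. ]
centre of diag [647.    9.6  12. ]
yaw -8.239265386392635 148.5594166698895 147.9370131363978
mouth z150 top [627.7  25.1 150. ]
mouth scene [632.9  27.1 150. ]
bush centre [628.1  25.3 150. ]
yaw b -9.82196200581989 43.72180247803646
barA [665.5  38.8 158. ]
collar [680.9 138.2 172. ]
tip [688.3 191.3 195. ]
```

servo_tool(
  increments=[
    [22.1, 43.7, 0, 0, 0, 93, 1],
    [22.1, 43.7, 0, 0, 0, 93, 1],
    [22.1, 43.7, 0, 0, 0, 93, 1],
    [22.1, 43.7, 0, 0, 0, 93, 1],
    [22.1, 43.7, 0, 0, 0, 93, 1],
    [22.1, 43.7, 0, 0, 0, 93, 1],
    [22.1, 43.7, 0, 0, 0, 93, 1],
    [22.1, 43.7, 0, 0, 0, 93, 1],
    [22.1, 43.7, 0, 0, 0, 93, 1],
    [22.1, 43.7, 0, 0, 0, 93, 1],
    [22.1, 43.7, 0, 0, 0, 93, 1],
    [22.1, 43.7, 0, 0, 0, 93, 1],
    [22.1, 43.7, 0, 0, 0, 93, 1],
    [22.1, 43.7, 0, 0, 0, 93, 1],
    [22.1, 43.7, 0, 0, 0, 93, 1],
    [22.1, 43.7, 0, 0, 0, 93, 1],
    [22.1, 43.7, -3, 0, 0, 93, 1],
    [22.1, 43.7, -5, 0, 0, 93, 1],
    [22.1, 43.7, -5, 0, 0, 93, 1],
    [22.1, 43.7, -5, 0, 0, 93, 1],
  ],
)

```text
t: 1.77
ee_pos: [422.4, -154.9, 172.2]
orientation: [-1.762, -2.598, 0.001]
ft_force: [0.0, -0.4, 0.3]
width: 87.8
grasp_force: 0.0
```

servo_tool(
  increments=[
    [0.1, 0.1, -2, 0, 0, 0, 1],
    [0.1, 0.1, -4, 0, 0, 0, 1],
    [0.1, 0.1, -5.5, 0, 0, 0, 1],
    [0.1, 0.1, -5.5, 0, 0, 0, 1],
    [0.1, 0.1, -5.5, 0, 0, 0, 1],
    [0.1, 0.1, -5.5, 0, 0, 0, -1],
    [0.1, 0.1, -5.5, 0, 0, 0, -1],
    [0.1, 0.1, -5.5, 0, 0, 0, -1],
    [0.1, 0.1, -5.5, 0, 0, 0, -1],
    [0.1, 0.1, -5.5, 0, 0, 0, -1],
    [0.1, 0.1, -5.5, 0, 0, 0, -1],
    [0.1, 0.1, -5.5, 0, 0, 0, -1],
    [0.1, 0.1, -5.5, 0, 0, 0, -1],
    [0.1, 0.1, -5.5, 0, 0, 0, -1],
    [0.1, 0.1, -5.5, 0, 0, 0, -1],
  ],
)

```text
t: 3.02
ee_pos: [424.4, -153.3, 117.6]
orientation: [-1.759, -2.603, 0.0]
ft_force: [0.4, 0.7, -0.1]
width: 24.1
grasp_force: 0.0
```

servo_tool(
  increments=[
    [0, 0, 0, 0, 0, 0, -1],
    [0, 0, 0, 0, 0, 0, -1],
    [0, 0, 0, 0, 0, 0, -1],
    [0, 0, 0, 0, 0, 0, -1],
    [0, 0, 3, 0, 0, 0, -1],
    [0, 0, 6, 0, 0, 0, -1],
    [0, 0, 9, 0, 0, 0, -1],
    [0, 0, 12, 0, 0, 0, -1],
    [0, 0, 15, 0, 0, 0, -1],
    [0, 0, 17, 0, 0, 0, -1],
    [0, 0, 17, 0, 0, 0, -1],
    [0, 0, 17, 0, 0, 0, -1],
  ],
)

```text
t: 4.02
ee_pos: [424.5, -153.3, 287.6]
orientation: [1.758, 2.602, 0.001]
ft_force: [-0.4, -0.2, -5.8]
width: 19.6
grasp_force: 30.0
```

servo_tool(
  increments=[
    [1, 2, 3, 0, 0, 0, -1],
    [4, 6, 5, 0, 0, -5, -1],
    [7, 10, 5, 0, 0, -10, -1],
    [9, 13, 5, 0, 0, -14, -1],
    [11, 16, 5, 0, 0, -18, -1],
    [13, 19, 5, 0, 0, -22, -1],
    [15, 22, 5, 0, 0, -26, -1],
    [17, 25, 5, 0, 0, -30, -1],
    [19, 28, 5, 0, 0, -30, -1],
    [21, 31, 5, 0, 0, -30, -1],
    [23, 34, 5, 0, 0, -30, -1],
    [25, 37, 5, 0, 0, -30, -1],
    [26.5, 39.5, 5, 0, 0, -30, -1],
    [27.3, 40.5, 4, 0, 0, -30, -1],
    [27.3, 40.5, 1, 0, 0, -30, -1],
    [27.3, 40.5, -2, 0, 0, -30, -1],
    [27.3, 40.5, -4, 0, 0, -30, -1],
    [27.3, 40.5, -5.2, 0, 0, -30, -1],
    [27.3, 40.5, -5.2, 0, 0, -30, -1],
    [27.3, 40.5, -5.2, 0, 0, -30, -1],
  ],
)

```text
t: 5.68
ee_pos: [696.8, 251.2, 233.8]
orientation: [-2.372, -2.058, 0.004]
ft_force: [-0.3, -0.4, -4.1]
width: 20.0
grasp_force: 30.0
```

```bash
python3 - <<'E'
from h import *
s=grab("scene","scene1");t=grab("top","top1")
o=ctrl.get_obs();print(o["ee_pos"].round(1),o["orientation"].round(3),o["qpos"].round(2))
big=lambda im,x,y,w,h:cv2.resize(im[y:y+h,x:x+w],(400,600),interpolation=cv2.INTER_CUBIC)
cv2.imwrite("pics/c3.png",np.hstack([big(s["im"],90,140,140,210),big(t["im"],130,80,120,180)]))
E
```

```text
[698.3 251.8 237. ] [2.372 2.058 0.003] [ 0.33  0.58  1.33 -0.    1.23  0.47]
```

View pics/c3.png

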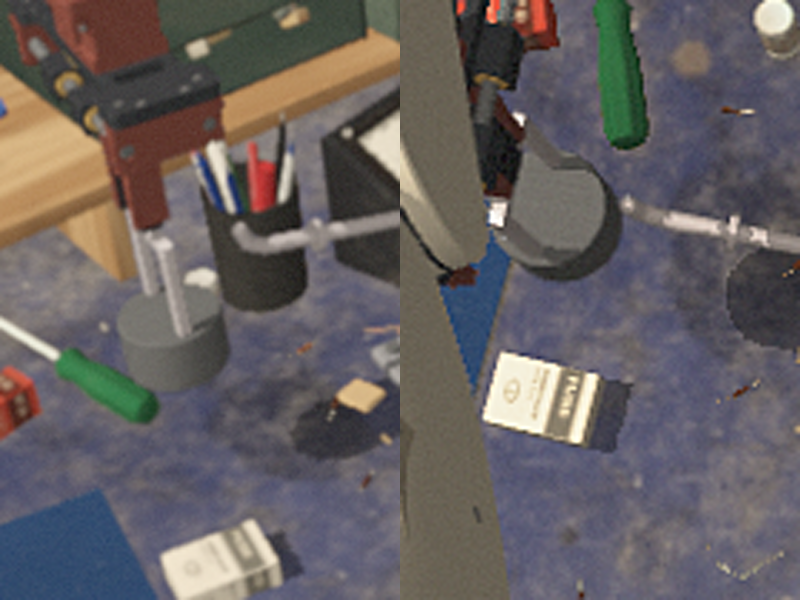

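The crop shows the weight held beside the hook tip (crop 240,235), its legs leaning a little, with the body towards the hook (body at top about (178,143)). I'll measure the lean.

```bash
python3 - <<'E'
from h import *
t,s=load("top1"),load("scene1")
# fit body top disc in top crop: right edge ~ crop x607 at y205, bottom edge visible y~258, centre approx (557,208)
for c in((557,208),(607,205),(560,262)):
    print(onz(t,(c[0]-400)/3.333+130-.35,c[1]/3.333+80-.35,158).round(1))
# scene leg feet / tops (crop scale 2.857)
S=lambda x,y:(x/2.857+90-.32,y/2.857+140-.32)
# body disc outline scene: top ellipse centre ~ (172,318)
p=onz(s,*S(172,318),158);print("scene body",p.round(1))
print(tri(t,(177.0,142.2),s,S(172,318)))
E
```

```text
[696.5 240.  158. ]
[698.5 212.1 158. ]
[666.1 236.6 158. ]
scene body [687.9 250.5 158. ]
(array([700.29032013, 243.67485414, 147.01361176]), np.float64(2.4527592022359435))
```

servo_tool(
  increments=[
    [-0.3, -2, 0, 0, 0, 0, -1],
    [-0.6, -4, 0, 0, 0, 0, -1],
    [-0.9, -5.5, 0, 0, 0, 0, -1],
    [-1.1, -7, 0, 0, 0, 0, -1],
    [-1.1, -7.2, -0.3, 0, 0, 0, -1],
    [-1.2, -7.8, -0.7, 0, 0, 0, -1],
    [-1.3, -8.4, -1.2, 0, 0, 0, -1],
    [-1.3, -8.8, -1.7, 0, 0, 0, -1],
    [-1.3, -8.8, -2.2, 0, 0, 0, -1],
    [-1.3, -8.8, -2.7, 0, 0, 0, -1],
    [-1.3, -8.8, -2.7, 0, 0, 0, -1],
    [-1.3, -8.8, -2.7, 0, 0, 0, -1],
  ],
)

```text
t: 6.78
ee_pos: [684.2, 164.1, 207.9]
orientation: [-2.372, -2.059, 0.001]
ft_force: [-0.0, -0.2, -5.2]
width: 19.7
grasp_force: 30.0
```

```bash
python3 - <<'E'
from h import *
s=grab("scene","scene2");t=grab("top","top2")
o=ctrl.get_obs();print(o["ee_pos"].round(1),o["ft_force"].round(1))
big=lambda im,x,y,w,h:cv2.resize(im[y:y+h,x:x+w],(400,600),interpolation=cv2.INTER_CUBIC)
cv2.imwrite("pics/c4.png",np.hstack([big(s["im"],130,150,120,180),big(t["im"],150,80,120,180)]))
E
```

```text
[684.6 164.2 208.7] [-0.5  0.1 -5.4]
```

View pics/c4.png

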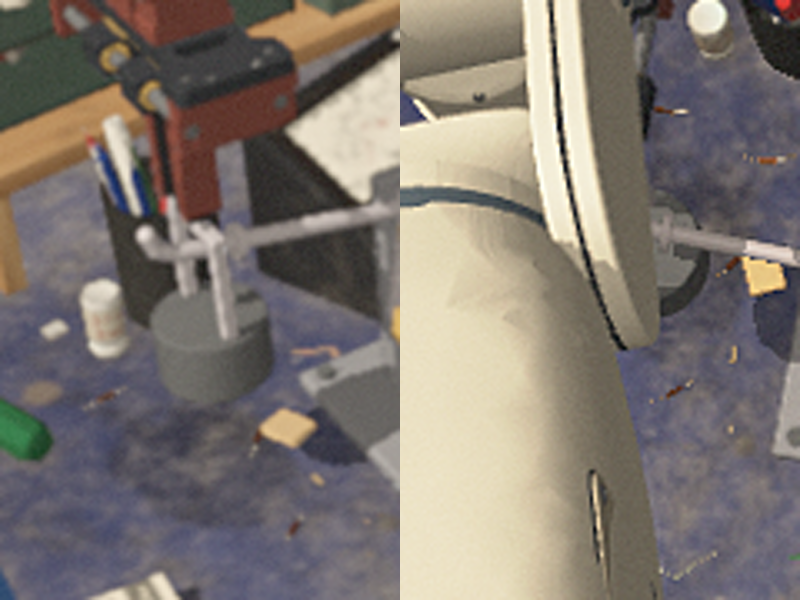

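The hook bar passes through the loop, with the tip at crop (148,238) outside it. Now I'll lower.

servo_tool(
  increments=[
    [0, 0, -0.5, 0, 0, 0, -1],
    [0, 0, -1, 0, 0, 0, -1],
    [0, 0, -1.5, 0, 0, 0, -1],
    [0, 0, -2, 0, 0, 0, -1],
    [0, 0, -2.5, 0, 0, 0, -1],
    [0, 0, -2.8, 0, 0, 0, -1],
    [0, 0, -3.1, 0, 0, 0, -1],
    [0, 0, -3.3, 0, 0, 0, -1],
    [0, 0, -3.3, 0, 0, 0, -1],
    [0, 0, -3.3, 0, 0, 0, -1],
  ],
)

```text
t: 7.72
ee_pos: [684.3, 163.6, 175.6]
orientation: [-2.373, -2.059, 0.001]
ft_force: [-1.4, -0.6, -3.8]
width: 19.6
grasp_force: 30.0
```

servo_tool(
  increments=[
    [0, 0, -0.1, 0, 0, 0, -1],
    [0, 0, -0.2, 0, 0, 0, -1],
    [0, 0, -0.2, 0, 0, 0, -1],
  ],
)

```text
t: 7.97
ee_pos: [684.5, 163.7, 173.7]
orientation: [2.373, 2.059, 0.0]
ft_force: [0.8, 1.2, -4.3]
width: 20.0
grasp_force: 30.0
```

Within about 1 mm of the stop. I'll release gently, then rise straight up.

servo_tool(
  increments=[
    [0, 0, -0.1, 0, 0, 0, -1],
    [0, 0, -0.1, 0, 0, 0, -0.4],
    [0, 0, -0.1, 0, 0, 0, -0.2],
    [0, 0, -0.1, 0, 0, 0, -0.2],
    [0, 0, -0.1, 0, 0, 0, -0.2],
    [0, 0, -0.1, 0, 0, 0, 0],
    [0, 0, -0.1, 0, 0, 0, 0],
    [0, 0, 0.5, 0, 0, 0, 0],
    [0, 0, 1.5, 0, 0, 0, 0],
    [0, 0, 3, 0, 0, 0, 0],
    [0, 0, 6, 0, 0, 0, 0],
    [0, 0, 10, 0, 0, 0, 0],
    [0, 0, 13, 0, 0, 0, 0],
    [0, 0, 13, 0, 0, 0, 0],
  ],
)

```text
t: 9.13
ee_pos: [687.9, 164.5, 313.2]
orientation: [2.368, 2.055, 0.018]
ft_force: [0.8, -0.3, 0.7]
width: 43.9
grasp_force: 0.0
```

```bash
python3 - <<'E'
from h import *
s=grab("scene","scene3");o=ctrl.get_obs();print(o["ee_pos"].round(1),o["ft_force"].round(1),o["width"],o["qpos"].round(2))
cv2.imwrite("pics/c5.png",cv2.resize(s["im"][150:345,90:350],(800,600),interpolation=cv2.INTER_CUBIC))
E
```

```text
[686.6 164.2 309.6] [-0.4 -0.6 -0.9] 44.07897885744297 [0.22 0.47 1.36 0.   1.31 0.36]
```

View pics/c5.png

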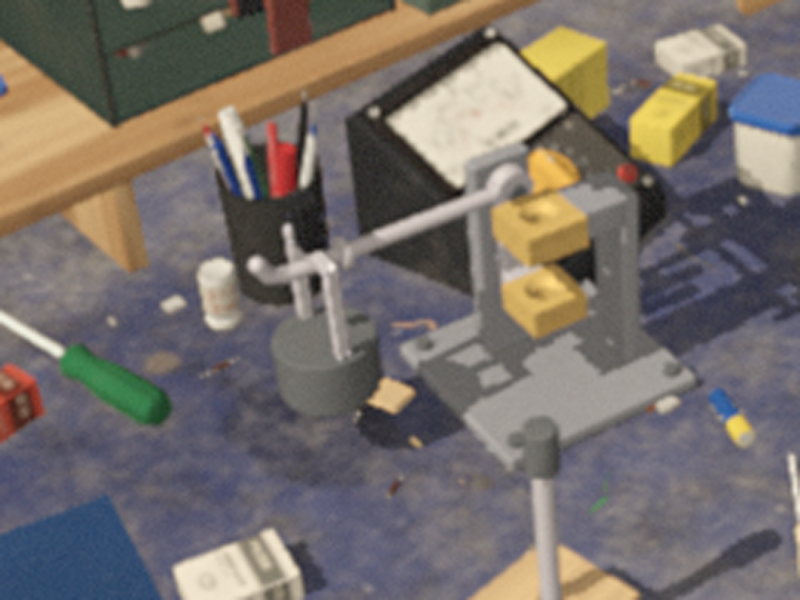

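The weight hangs on the hook at crop (320,260), the arm is level, and the bushings line up at crop (540,215) and (543,295). Next, the pin (crop (540,440)).

servo_tool(
  increments=[
    [-4, 0.2, 0, 0, 0, 0, 0.5],
    [-8, 0.4, 0, 0, 0, 0, 0.5],
    [-12, 0.6, 0, 0, 0, 0, 0.5],
    [-16, 0.8, -2, 0, 0, 0, 0.5],
    [-20, 1, -4, 0, 0, 0, 0.5],
    [-23, 1.2, -7, 0, 0, 0, 0.5],
    [-24, 1.2, -10, 0, 0, 0, 0.5],
    [-24, 1.2, -11, 0, 0, 0, 0.5],
    [-24, 1.2, -11, 0, 0, 0, 0.5],
    [-24, 1.2, -11, 0, 0, 0, 0.5],
    [-24, 1.2, -11, 0, 0, 0, 0.5],
  ],
)

```text
t: 10.1
ee_pos: [447.0, 176.2, 195.1]
orientation: [2.373, 2.058, 0.004]
ft_force: [1.3, 0.0, 0.2]
width: 65.4
grasp_force: 0.0
```

servo_tool(
  increments=[
    [-0.1, 0, -2, 0, 0, 0, 0.5],
    [-0.1, 0, -3.5, 0, 0, 0, 0.5],
    [-0.1, 0, -4.6, 0, 0, 0, 0.5],
    [-0.1, 0, -4.6, 0, 0, 0, 0.5],
    [-0.1, 0, -4.6, 0, 0, 0, 0.5],
    [-0.1, 0, -4.6, 0, 0, 0, -1],
    [-0.1, 0, -4.6, 0, 0, 0, -1],
    [-0.1, 0, -4.6, 0, 0, 0, -1],
    [-0.1, 0, -4.6, 0, 0, 0, -1],
    [-0.1, 0, -4.6, 0, 0, 0, -1],
    [-0.1, 0, -4.6, 0, 0, 0, -1],
    [-0.1, 0, -4.6, 0, 0, 0, -1],
    [-0.1, 0, -4.6, 0, 0, 0, -1],
    [-0.1, 0, -4.6, 0, 0, 0, -1],
    [-0.1, 0, -4.6, 0, 0, 0, -1],
    [-0.1, 0, -4.6, 0, 0, 0, -1],
  ],
)

```text
t: 11.43
ee_pos: [443.5, 175.7, 147.7]
orientation: [2.373, 2.059, 0.0]
ft_force: [-0.7, 0.4, 0.3]
width: 19.3
grasp_force: 30.0
```

servo_tool(
  increments=[
    [0, 0, 1.5, 0, 0, 0, -1],
    [0, 0, 4, 0, 0, 0, -1],
    [0, 0, 7, 0, 0, 0, -1],
    [0, 0, 10, 0, 0, 0, -1],
    [0, 0, 13, 0, 0, 0, -1],
    [0, 0, 16, 0, 0, 0, -1],
    [1, -1, 17.5, 0, 0, 0, -1],
    [4, -3, 17.5, 0, 0, 0, -1],
    [7, -6, 17.5, 0, 0, 0, -1],
    [10, -8, 17.5, 0, 0, 0, -1],
    [13, -10, 17.5, 0, 0, 0, -1],
    [16, -13, 17.5, 0, 0, 0, -1],
    [18.4, -15, 17.5, 0, 0, 0, -1],
    [18.4, -15, 17.5, 0, 0, 0, -1],
    [18.4, -15, 17.5, 0, 0, 0, -1],
    [18.4, -15, 17.5, 0, 0, 0, -1],
    [18.4, -15, 17.5, 0, 0, 0, -1],
    [18.4, -15, 17.5, 0, 0, 0, -1],
  ],
)

```text
t: 12.93
ee_pos: [626.6, 26.7, 322.8]
orientation: [-2.371, -2.06, 0.0]
ft_force: [0.1, -0.1, 0.0]
width: 19.7
grasp_force: 30.0
```

```bash
python3 - <<'E'
from h import *
s=grab("scene","scene4");t=grab("top","top4");o=ctrl.get_obs();print(o["ee_pos"].round(1),o["ft_force"].round(1),o["width"],o["grasp_force"])
cv2.imwrite("pics/c6.png",np.hstack([cv2.resize(s["im"][130:280,220:320],(400,600),interpolation=cv2.INTER_CUBIC),cv2.resize(t["im"][130:250,260:340],(400,600),interpolation=cv2.INTER_CUBIC)]))
tcp=o["ee_pos"]
print("tip pred scene",proj(s,tcp-[0,0,137.7]),"top",proj(t,tcp-[0,0,137.7]))
E
```

```text
[626.8  26.6 323. ] [ 0.3  0.2 -0.8] 19.571196993124605 29.999848008155823
tip pred scene [264.91879528 204.64298268] top [291.08485357 177.94522817]
```

View pics/c6.png

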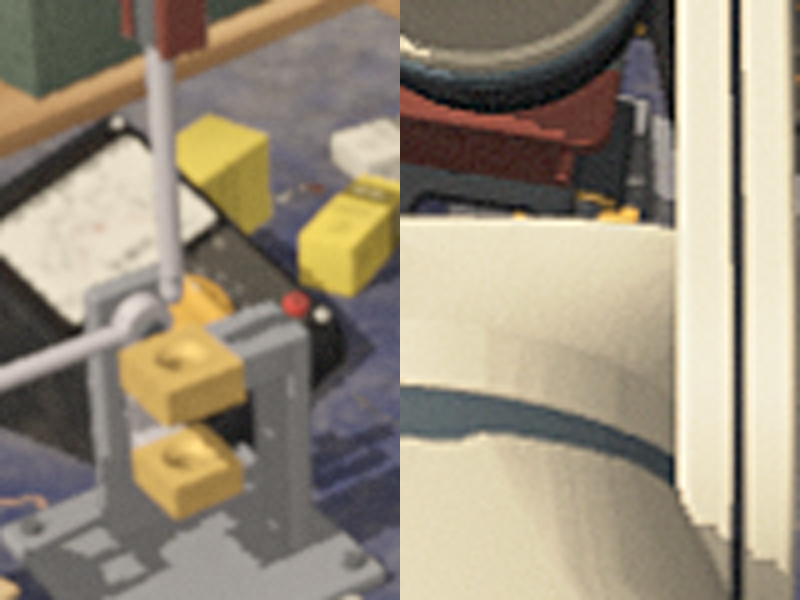

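The crop shows the pin's foot at about scene (262.8,203.8), above the mouth at about (265.3,219.4). The top camera's view is blocked by the arm. I'll compare foot and mouth within the scene camera.

```bash
python3 - <<'E'
from h import *
s=load("scene4"); P=lambda n,p:print(n,np.round(p,1))
C=lambda x,y:((x+.5)/4-.5+220,(y+.5)/4-.5+130)
tcp=np.array([626.8,26.6,323])
P("tip(front edge bottom)",onz(s,*C(173,293),185.3))
P("hole",onz(s,*C(184,357),150))
for c in((120,370),(182,327),(244,368),(181,402)): P("corner",onz(s,*C(*c),150))
P("lower hole",onz(s,*C(188,457),90))
P("shank at top pred z300 (px)",(proj(s,tcp-[0,0,23])-[220,130])*4); P("tip pred",(proj(s,tcp-[0,0,137.7])-[220,130])*4)
# predicted mouth pixel for top-camera estimate
P("mouth px from (628,25.2,150)",(proj(s,[628,25.2,150])-[220,130])*4)
# shank edges: bright grey columns per row
g=s["im"][130:280,220:320].astype(int)
for y in (16,25,35,45,55,65):
    print(y,g[y,34:50].sum(1)//3)
E
```

```text
tip(front edge bottom) [634.4  25.4 185.3]
hole [629.4  24.8 150. ]
corner [642.5  54.5 150. ]
corner [650.3   8.5 150. ]
corner [602.    9.8 150. ]
corner [601.4  50.2 150. ]
lower hole [628.6  26.5  90. ]
shank at top pred z300 (px) [168.2  86.9]
tip pred [179.7 298.7]
mouth px from (628,25.2,150) [183.7 357. ]
16 [166 168 175 186 191 182 166 149 126 112 107 101 102 103  98 100]
25 [114 122 141 172 192 189 176 158 139 123 115 121 123 125 123 124]
35 [165 102  61 118 174 190 184 171 147 137 161 171 173 173 171 171]
45 [216 215 214 210 202 196 187 178 163 141 122  98  69  85 130 155]
55 [214 214 216 215 205 194 190 184 172 147 144 183 205 206 209 213]
65 [210 216 216 202 193 187 188 190 178 166 143 116  92  81  83  83]
```

servo_tool(
  increments=[
    [0.07, -0.25, 0, 0, 0, 0, -1],
    [0.07, -0.25, -1, 0, 0, 0, -1],
    [0.07, -0.25, -2, 0, 0, 0, -1],
    [0.07, -0.25, -3, 0, 0, 0, -1],
    [0.07, -0.25, -3.5, 0, 0, 0, -1],
    [0.07, -0.25, -4, 0, 0, 0, -1],
    [0.07, -0.25, -4.4, 0, 0, 0, -1],
    [0.07, -0.25, -4.4, 0, 0, 0, -1],
    [0.07, -0.25, -4.4, 0, 0, 0, -1],
  ],
)

```text
t: 13.78
ee_pos: [628.2, 23.2, 278.5]
orientation: [-2.373, -2.059, 0.0]
ft_force: [-0.2, 0.0, -0.4]
width: 19.5
grasp_force: 30.0
```

servo_tool(
  increments=[
    [0, 0, -0.3, 0, 0, 0, -1],
    [0, 0, -0.6, 0, 0, 0, -1],
    [0, 0, -0.9, 0, 0, 0, -1],
    [0, 0, -1.2, 0, 0, 0, -1],
    [0, 0, -1.2, 0, 0, 0, -1],
  ],
)

```text
t: 14.2
ee_pos: [627.7, 23.2, 265.9]
orientation: [-2.372, -2.058, 0.001]
ft_force: [-0.3, 0.0, -0.9]
width: 19.4
grasp_force: 30.0
```

```bash
python3 - <<'E'
from h import *
s=grab("scene","scene5");o=ctrl.get_obs();print(o["ee_pos"].round(1),o["ft_force"].round(1),o["moment"].round(2))
cv2.imwrite("pics/c7.png",cv2.resize(s["im"][150:260,200:340],(764,600),interpolation=cv2.INTER_CUBIC))
E
```

```text
[627.9  23.2 266.2] [-0.3  0.3 -0.6] [-0.05 -0.03  0.05]
```

View pics/c7.png

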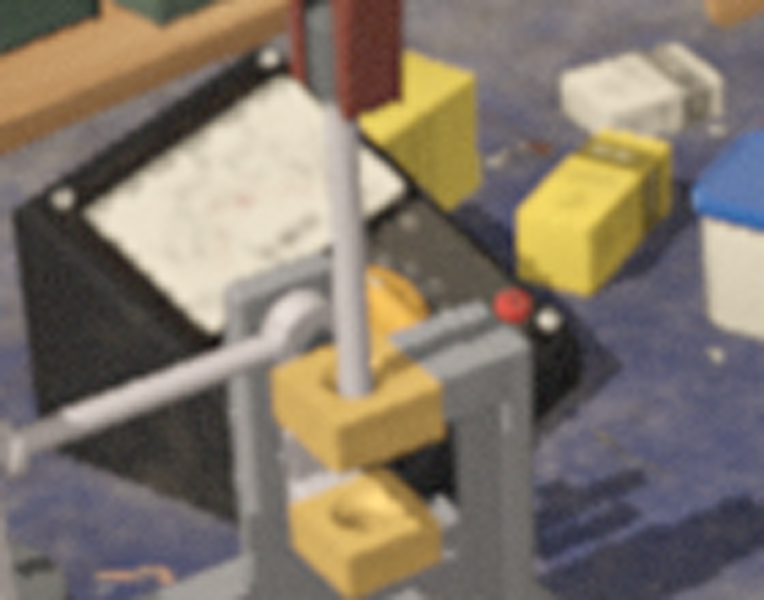

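The pin is inside the upper mouth at crop (355,385) with no side force. Continuing down.

servo_tool(
  increments=[
    [0, 0, -0.5, 0, 0, 0, -1],
    [0, 0, -1, 0, 0, 0, -1],
    [0, 0, -1.5, 0, 0, 0, -1],
    [0, 0, -2, 0, 0, 0, -1],
    [0, 0, -2.5, 0, 0, 0, -1],
    [0, 0, -3, 0, 0, 0, -1],
    [0, 0, -3, 0, 0, 0, -1],
  ],
)

```text
t: 14.83
ee_pos: [627.5, 23.2, 235.2]
orientation: [-2.372, -2.058, 0.002]
ft_force: [-0.1, -0.5, -1.8]
width: 19.5
grasp_force: 30.0
```

servo_tool(
  increments=[
    [0, 0, -0.4, 0, 0, 0, -1],
    [0, 0, -0.8, 0, 0, 0, -1],
    [0, 0, -1.2, 0, 0, 0, -1],
    [0, 0, -1.6, 0, 0, 0, -1],
    [0, 0, -2, 0, 0, 0, -1],
    [0, 0, -2.4, 0, 0, 0, -1],
    [0, 0, -2.4, 0, 0, 0, -1],
  ],
)

```text
t: 15.42
ee_pos: [627.6, 23.2, 211.6]
orientation: [-2.372, -2.058, 0.002]
ft_force: [-0.7, -0.4, -1.6]
width: 19.6
grasp_force: 30.0
```

servo_tool(
  increments=[
    [0, 0, -0.5, 0, 0, 0, -1],
    [0, 0, -1, 0, 0, 0, -1],
    [0, 0, -1.5, 0, 0, 0, -1],
    [0, 0, -2, 0, 0, 0, -1],
    [0, 0, -2.5, 0, 0, 0, -1],
    [0, 0, -3, 0, 0, 0, -1],
    [0, 0, -3.5, 0, 0, 0, -1],
    [0, 0, -3.9, 0, 0, 0, -1],
    [0, 0, -3.9, 0, 0, 0, -1],
    [0, 0, -3.9, 0, 0, 0, -1],
    [0, 0, -3.9, 0, 0, 0, -1],
    [0, 0, -3.9, 0, 0, 0, -1],
  ],
)

```text
t: 16.42
ee_pos: [628.4, 23.2, 174.0]
orientation: [2.373, 2.059, 0.001]
ft_force: [-0.1, 0.5, -0.5]
width: 19.5
grasp_force: 30.0
```

```bash
python3 - <<'E'
from h import *
s=grab("scene","scene6");o=ctrl.get_obs();print(o["ee_pos"].round(1),o["ft_force"].round(1),o["moment"].round(2),o["grasp_force"])
cv2.imwrite("pics/c8.png",cv2.resize(s["im"][150:300,150:350],(800,600),interpolation=cv2.INTER_CUBIC))
print((proj(s,o["ee_pos"]-[0,0,137.7])-[150,150])*4)
E
```

```text
[628.4  23.2 174. ] [ 0.3  0.6 -0.6] [-0.02 -0.09  0.01] 29.999965131282806
[476.49475552 455.79758318]
```

View pics/c8.png

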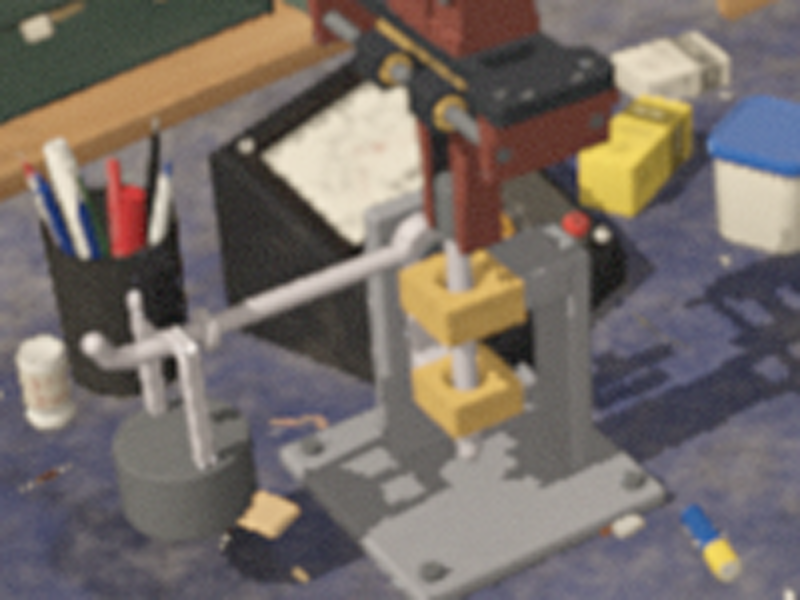

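The pin goes through both bushings. Its foot shows at crop (467,456), below the lower bushing and clear of the base, and the groove is exposed. The weight still hangs, and the forces are near zero. Handing in.

```bash
python3 -c "
from workcell import ctrl; print(ctrl.close_job())"
```

```text
the job is handed in; nothing more can be done
None
```

I handed the job in at about 16.5 s: the weight hangs on the hook, the arm looks level with its bushings in line, and the gripper holds the pin through both bushings with its groove showing below the lower one; no verdict came back.

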